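# Free, swing out and fill one cell of the hexagonal candy box

## Task

Put the gold-wrapped sweet in the red-knobbed cell of the candy box, ready for the guests: turn the centre cap until its cut-out is squarely over the red-knobbed lid, which frees that lid, swing the lid right out until its cell is wholly uncovered, and lay the gold sweet flat on the floor of that cell. Leave the lid swung out and the cap as set, keep the other five lids shut, and do not shift the green sweet, the teapot or the cups.

Things in the scene. Friction and masses are not known exactly. Their poses are not given: they have to be found in the camera images.
- candy_box: Hexagonal dark wooden candy box, 260 mm across flats, fixed on the table; six wedge cells with swivel lids. Origin: centre of its underside, z up; +x runs from the centre through the middle of the red-knobbed lid. Wall tops at z 55 mm, lid tops 62 mm, cell floors 20 mm. The five dark-knobbed lids follow every 60 degrees, their knobs 85 mm from the centre, tops at z 88 mm.
- cap (a joint): Bearing (rad, counterclockwise from above positive) of the cut-out of the round centre cap from the middle of the red-knobbed lid; 0 = squarely over it. Starts at +0.65 to +1.4: turn it clockwise by that. Cap 104 mm across, flat top at 77 mm, 46-degree cut-out; friction 0.05 N m, stays put. It holds a brass stud of each lid: a lid swings only with the cut-out over it (within about 0.2 rad).
- cap_handle (a point): Middle of the upright bar handle on the cap, on the box axis, 99 mm above the table. The bar is 50 mm long, 13 mm thick and 30 mm high (from the cap's flat top at 77 mm to 107 mm above the table). The point's x axis runs along the bar and points to the cut-out.
- lid_red (a joint): Swivel of the red-knobbed lid in rad: 0 = shut, grows as the lid is swung out level, clockwise from above, about its corner pin. At 1.05 rad the cell is just wholly uncovered; the stop is at 1.4 rad. Friction about 0.03 N m, stays where it is left.
- lid_red_knob (a point): Centre of the red knob on that lid: an upright round knob of 16 mm diameter and 26 mm height, this point 13 mm above the lid top (75 mm above the table). It stands 65 mm from the corner pin and travels with the lid.
- lid_red_pivot (a point): The corner pin about which the red-knobbed lid turns (vertical axis), at the lid's top, fixed on the box at (119, -55) mm in the box's frame.
- cell_floor (a point): Point on the floor of the red-knobbed cell, 78 mm from the box centre; its x axis points outward like the box's. The cell is a wedge of 60 degrees cut off 30 mm from the centre and by the outer wall at 120 mm: 86 mm long outward, about 83 mm wide here, 35 mm deep to the wall tops.
- lid_b (a joint): Dark-knobbed lid, 60 degrees counterclockwise of the red-knobbed one; rad, 0 = shut. To stay shut.
- lid_c (a joint): Dark-knobbed lid at 120 degrees counterclockwise; rad, 0 = shut. To stay shut.
- lid_d (a joint): Dark-knobbed lid straight across the box from the red-knobbed one; rad, 0 = shut. To stay shut.
- lid_e (a joint): Dark-knobbed lid at 120 degrees clockwise; rad, 0 = shut. To stay shut.
- lid_f (a joint): Dark-knobbed lid 60 degrees clockwise of the red-knobbed one; rad, 0 = shut. To stay shut.
- gold_bar: Rigid sweet bar in gold wrapper with a paper band, 48 mm (its x) by 24 mm (its y) by 18 mm high, about 40 g, lying loose on the bamboo tray. Origin: centre of its underside, z up.
- green_bar: The same bar in green wrapper, also on the tray. To be left alone.
- tray: Bamboo tea tray with slatted top, 300 mm (its x) by 200 mm (its y), top 35 mm above the table, fixed. Origin: centre of its underside.
- teapot: Celadon teapot with lid, 120 mm across its body, 110 mm high, spout tip about 100 mm out along its +x, handle on -x. Origin: centre of its underside. Bystander.
- cup_a: Small celadon cup, 60 mm across, 42 mm high, on the tray. Origin: centre of its underside. Bystander.
- cup_b: Second cup like it, on the tray. Bystander.
- cup_c: Third cup like it, on the table. Bystander.
- cup_d: Fourth cup like it, on the table. Bystander.

How it is judged:
On the way, in this order (a step that is already met when the one before it is completed fails the run):
1. the cap's cut-out stands over the red-knobbed lid (within 0.2 rad) while that lid is still shut (value of joint cap between -0.2 and 0.2 rad and value of joint lid_red below 0.08 rad), for 0.2 s.
2. the freed red-knobbed lid is swung out until its cell is uncovered (more than 1.1 of 1.4 rad) (value of joint lid_red above 1.1 rad), for 0.2 s.
At the end, for the whole second after the job is handed in: Gold bar flat (0.25 rad) and at rest on the red-knobbed cell's floor (within 50 mm of its middle point, underside within 8 mm of the floor); that lid swung out over 1.05 rad; cap's cut-out within 0.2 rad of that lid's middle; the other five lids shut (under 0.1 rad) (value of joint cap between -0.2 and 0.2 rad and value of joint lid_red above 1.05 rad and horizontal distance between gold_bar and cell_floor below 0.05 m and z of gold_bar in the frame of cell_floor between -0.006 and 0.008 m and angle between gold_bar's own z axis and vertical below 0.25 rad and linear speed of gold_bar below 0.02 m/s and value of joint each of lid_b, lid_c, lid_d, lid_e, lid_f below 0.1 rad); the robot touches nothing.
It fails at once if the teapot, a cup or the green bar is shifted by more than 30 mm (distance of any of teapot, cup_a, cup_b, cup_c, cup_d, green_bar from where it was at the start of the episode above 0.03 m).
It fails at once if one of the other five lids is swung out by more than 0.25 rad (value of joint any of lid_b, lid_c, lid_d, lid_e, lid_f above 0.25 rad).
It also fails if it takes over 72 s, if anything falls off the work surface, if the arm or the gripper's body presses on something with over 40 N, if the wrist force passes 120 N, or if a joint passes its speed limit or range.

## Robot

A 7-joint arm with a two-finger parallel gripper is mounted at the origin on the work surface. World frame = base frame: x ahead of the robot, y to its left, z up, the work surface at z = 0. Lengths are in m, angles in rad, forces in N, time in s.
With the tool pointing down it reaches from about 0.425 to 1.025 m from the base axis. Payload 9.4 kg.
Tool frame: the origin (TCP) lies at the very end of the fingers, on their centre line; the grasp point (between the pads) lies behind it (bot.grip_point_offset is the z of the grasp point in the tool frame, in m); z points along the fingers, y is the line along which they close (so a half turn about z gives the same grasp; the last joint's range is limited). The gripper opens to 93 mm and grips with 3 to 60 N. Pads are 15 mm wide; open, the fingers measure 128 mm over their backs; the gripper's body (75 mm by 188 mm) begins 65 mm behind the grasp point.
Start: joints at [1.171, 0.599, -0.003, 1.599, 0.002, 0.943, -0.08], TCP at [0.23, -0.688, 0.219] pointing down, gripper open.
Joint ranges: [-2.57, 2.57], [-0.35, 1.97], [-1.29, 1.29], [0.11, 2.56], [-1.05, 4.19], [0.11, 1.86], [-2.63, 2.63]. Speed limits (rad/s): [2.22, 2.22, 3.01, 3.01, 3.14, 3.14, 3.14].

## Interface

Orientations are given as a unit quaternion [w, x, y, z].
In Python, from bench import bot gives the robot as it stands.
- The arm moves only by the shell command python3 -m jog 'ROWS' [FORCE]. ROWS is JSON, a list of rows, each a list of 7 numbers: the turn, a rotation vector about the tool's x, y, z in rad, then the shift along the tool's x, y, z in cm, then the finger opening in cm, from 0 to 9.3. In form: [[rx, ry, rz, x, y, z, jaw], ...]. A call has 1 to 20 rows; each row is the pose to reach, as a shift and turn from the pose commanded when the call began, along the tool's axes at that moment; what a row does not reach only later rows make up. A row lasts 1/8 s, in which the tool goes at most 62.5 mm and 10.7 degrees, less where a joint would pass 70% of its speed; a pose out of reach is approached as far as the arm can. A call with a gripper value outside its range is refused whole. The fingers move at their own pace and stop on an object; FORCE is the grip in N (left out, the last holds). Time passes only in rows, so rows that repeat a pose let the fingers close. It gives the time, the measured TCP pose, the force, the opening and the grip force at its end, in the units of the state.
- bot.sense(): the state, without advancing time (a new reading comes with each control period).
- bot.capture(name): name is "side" or "top" or "wrist"; returns a dict with "color" (400x640x3 uint8, red, green, blue), "K" (3x3 intrinsics, pixels), "k1" (the pictures are not rectified: a ray, as slopes to the right and down, at radius r is drawn at 1 + k1 r^2 times it, then the intrinsics apply), "world_from_camera" (4x4, takes a point from camera to world coordinates). Camera axes: x right, y down, z forward; pixel columns grow to the right and rows downward; lengths in m; the calibration is good to about 2 mm. A picture is of the moment at which its call begins. There is no depth.
- bot.finish_job(): hands the job in; it is judged then, once.
Trained networks look in a picture, given as the dict that the camera call returned (one of the last four; its "shot" number tells which), for a name from the list of things; names that differ only in an ending like _2 or _b are one class to them, and where a whole thing is asked for, a point or a joint stands for the part that bears it (a point fixed in the world has none). Each returns a list of dicts, best first, with "p" (0 to 1); they miss things now and then, are a little off and sometimes report something else, mostly with a low value. They report only what shows in the picture. A call takes as long as a camera call.
- bot.recognise(name, picture): "xyz" ([x, y, z] in m, in world coordinates, good to about 4 mm: the middle of the surface that is visible of it).
- bot.trace(name, picture): "mask" (400x640 bool, what is visible of it).
The state is a dict: "time": time; "joints": joint angles; "dq": joint speeds; "effort": joint torques, N m; "ee_pos": TCP position; "orientation": TCP orientation; "force": force on the tool from outside, world axes, zero at the start; "ft_torque": the same for the moment, N m; "width": finger opening in m; "gripper_force": force on a finger pad.
Only numpy, scipy, OpenCV 4.12 (cv2) and the standard library are available. Lean on these libraries where they do the work, as an engineer would, in place of code of your own. Each camera call takes 0.05 s, during which the arm holds its last target. There are 200 camera calls.

## Working session

There is one attempt and no reset: what is moved stays moved. The work goes in short steps, Python scripts to look and compute and a shell command to move; the robot and the scene stay as the last step left them, time stands still between calls to the robot, and variables do not carry over. Pictures are saved under pics/ and viewed, at most 10 in all, crops included, and the job is handed in when it is done.

```bash
ls; mkdir -p pics; cat > h.py <<'E'
import numpy as np,cv2
from bench import bot
from scipy.spatial.transform import Rotation as R
def shot(cam,name=None):
    p=bot.capture(cam)
    if name: cv2.imwrite('pics/%s.png'%name,p['color'][:,:,::-1])
    return p
def ray(p,u,v):
    K=np.array(p['K']);d=np.array([p['k1'],0,0,0,0.])
    x=cv2.undistortPoints(np.array([[[u,v]]],float),K,d)[0,0]
    T=np.array(p['world_from_camera']);return T[:3,3],T[:3,:3]@np.array([x[0],x[1],1])
def onz(p,u,v,z):
    o,d=ray(p,u,v);return o+d*(z-o[2])/d[2]
def proj(p,X):
    T=np.linalg.inv(np.array(p['world_from_camera']));c=T[:3,:3]@np.array(X)+T[:3,3]
    s=c[:2]/c[2];s=s*(1+p['k1']*(s@s));K=np.array(p['K']);return K[0,0]*s[0]+K[0,2],K[1,1]*s[1]+K[1,2]
def rot():
    s=bot.sense();w,x,y,z=s['orientation'];return s,R.from_quat([x,y,z,w])
def rel(X,ang=None):
    "tool-frame shift (cm) to world TCP X; rz to bring tool y axis to world angle ang (mod pi)"
    s,r=rot();d=r.inv().apply(np.array(X)-s['ee_pos'])*100
    out=[d.round(2).tolist()]
    y=r.apply([0,1,0]);a=np.arctan2(y[1],y[0]);out.append(('yang',round(a,3)))
    if ang is not None:
        dl=(ang-a+np.pi/2)%np.pi-np.pi/2;out.append(('rz(tool)',round(-dl,3),'alt',round(-dl+(np.pi if dl>0 else -np.pi),3)))
    return out
E
python3 - <<'E'
from h import *
s,r=rot();print({k:np.round(v,3).tolist() for k,v in s.items()},bot.grip_point_offset);print(r.as_matrix().round(3))
for c in ('top','side'):
    p=shot(c,c+'0')
    for n in ('candy_box','cap_handle','lid_red_knob','lid_b','gold_bar','green_bar','tray','teapot','cup_a'):
        print(c,n,[(np.round(q['xyz'],3).tolist(),round(q['p'],2)) for q in bot.recognise(n,p)][:6])
E
```

```text
pics
{'time': 0.0, 'joints': [1.171, 0.6, -0.003, 1.6, 0.002, 0.943, -0.08], 'dq': [0.001, -0.001, 0.0, -0.001, 0.001, -0.0, -0.002], 'effort': [-0.0, -76.508, 1.498, -25.236, -0.052, 0.017, 0.0], 'ee_pos': [0.23, -0.687, 0.218], 'orientation': [-0.001, 0.987, 0.161, -0.0], 'force': [0.147, 0.589, 0.109], 'ft_torque': [0.005, 0.008, 0.026], 'gripper_force': 0.0, 'width': 0.093} -0.0188
[[ 0.948  0.317 -0.001]
 [ 0.317 -0.948  0.001]
 [-0.    -0.002 -1.   ]]
top candy_box [([0.515, 0.077, 0.063], 0.75), ([0.592, 0.036, 0.065], 0.67)]
top cap_handle [([0.515, 0.08, 0.078], 0.97)]
top lid_red_knob [([0.516, 0.18, 0.064], 0.95)]
top lid_b [([0.515, -0.012, 0.059], 0.96), ([0.436, 0.125, 0.063], 0.88), ([0.6, 0.121, 0.063], 0.78), ([0.432, 0.04, 0.062], 0.73), ([0.516, 0.179, 0.064], 0.6), ([0.593, 0.034, 0.063], 0.55)]
top gold_bar [([0.553, -0.311, 0.048], 0.53)]
top green_bar [([0.473, -0.307, 0.054], 0.5)]
top tray [([0.505, -0.332, 0.034], 0.87)]
top teapot [([0.727, -0.219, 0.073], 0.79)]
top cup_a [([0.597, 0.455, 0.018], 0.77), ([0.4, -0.403, 0.045], 0.73), ([0.518, 0.181, 0.065],
[... 152 characters left out ...]
6], 0.85), ([0.437, 0.124, 0.066], 0.41), ([0.729, -0.239, 0.071], 0.41)]
side lid_red_knob [([0.52, 0.178, 0.059], 0.86)]
side lid_b [([0.432, 0.034, 0.06], 0.95), ([0.511, -0.018, 0.063], 0.85), ([0.592, 0.035, 0.058], 0.8), ([0.595, 0.116, 0.062], 0.76), ([0.439, 0.124, 0.062], 0.58)]
side gold_bar [([0.552, -0.316, 0.055], 0.71)]
side green_bar [([0.434, 0.033, 0.063], 0.74), ([0.48, -0.31, 0.056], 0.56), ([0.517, 0.043, 0.064], 0.26)]
side tray [([0.508, -0.346, 0.037], 0.95)]
side teapot [([0.727, -0.242, 0.071], 0.83), ([0.516, 0.182, 0.067], 0.52)]
side cup_a [([0.397, -0.384, 0.047], 0.79), ([0.594, 0.443, 0.028], 0.79), ([0.606, -0.392, 0.053], 0.78), ([0.495, 0.439, 0.028], 0.47)]
```

View pics/top0.png

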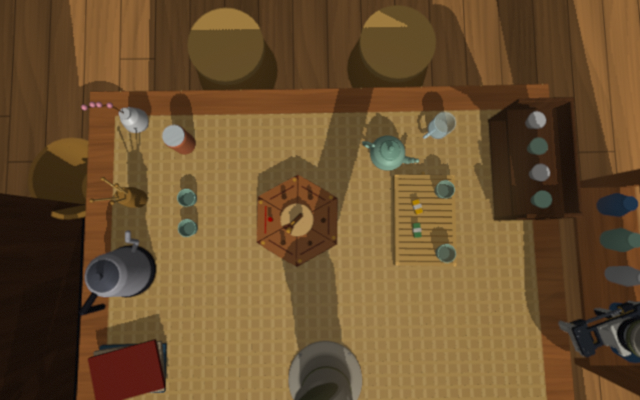

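View pics/side0.png

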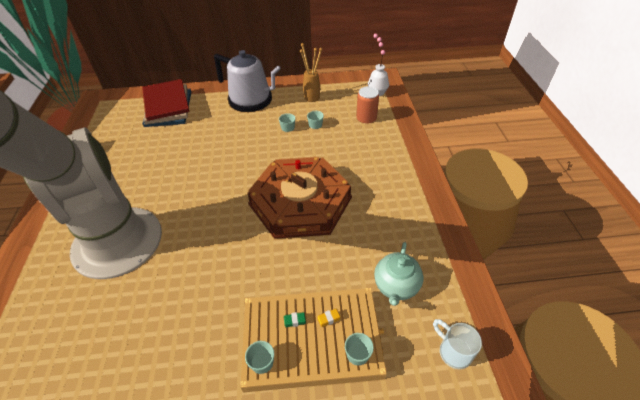

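The top view shows the box at about (297,221), with the red knob on its left (+y) side at (270,217). The cap cut-out points lower-left. The tray, with the gold bar at (417,206) and the green bar at (416,230), is on the right. I'll move above the box for a closer look.

```bash
python3 - <<'E'
from h import *
print(rel([0.49,0.07,0.36]), rel([0.54,-0.30,0.33]))
E
```

```text
[[48.69, -63.59, -14.14], ('yang', np.float64(-1.248))] [[41.7, -26.92, -11.14], ('yang', np.float64(-1.248))]
```

```bash
python3 -m jog '[[0,0,0,5,-3.5,-4,6],[0,0,0,10,-6.5,-8,6],[0,0,0,15,-10,-11,6],[0,0,0,20,-13,-11,6],[0,0,0,25,-16,-11,6],[0,0,0,30,-19.5,-11,6],[0,0,0,35,-23,-11,6],[0,0,0,41.7,-27,-11,6],[0,0,0,41.7,-27,-11,6],[0,0,0,41.7,-27,-11,6],[0,0,0,41.7,-27,-11,6]]'
python3 - <<'E'
from h import *
p=shot('wrist','w1')
for n in ('gold_bar','green_bar'):
    for q in bot.trace(n,p)[:2]:
        m=q['mask'].astype(np.uint8);c=cv2.findContours(m,0,2)[0];c=max(c,key=cv2.contourArea)
        W=np.array([onz(p,u,v,0.053)[:2] for u,v in c[:,0]],np.float32)*1000
        print(n,q['p'],m.sum(),c[:,0].mean(0),cv2.minAreaRect(W))
s,r=rot();print(s['joints'],rel([0.49,0.07,0.36]))
E
```

```text
time: 2.38
ee_pos: [0.5389, -0.3005, 0.3286]
orientation: [0.0, 0.987, 0.16, -0.0]
force: [0.4, -0.2, -0.9]
width: 0.06
gripper_force: 0.0
gold_bar 0.59 566 [328.63636364 156.36363636] ((554.0465698242188, -312.37115478515625), (47.505653381347656, 24.374469757080078), 18.52718734741211)
green_bar 0.86 520 [307.71111111 200.33333333] ((478.0662841796875, -308.0888671875), (50.688499450683594, 26.05230712890625), 0.009068071842193604)
green_bar 0.66 1500 [400.13559322 139.54237288] ((604.6380615234375, -405.3253479003906), (57.78216552734375, 63.45683670043945), 18.7178955078125)
[ 0.48113727  0.36698032 -0.09034995  1.7225065   0.03789     1.05385785
 -0.87247253] [[7.04, -36.73, -3.15], ('yang', np.float64(-1.251))]
```

View pics/w1.png

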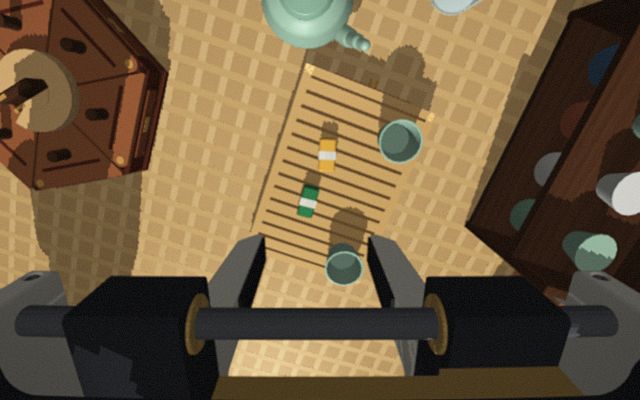

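Gold bar: centre (0.554,-0.312), measuring 47.5×24.4 mm against a true 48×24, with its long axis at +18.5°. In the picture it is at (328,156), clear of the green bar at (308,200) and the cups. Next I'll move over the box, turning as I go.

```bash
python3 -m jog '[[0,0,-0.17,2,-5,-1,6],[0,0,-0.34,4,-10,-2,6],[0,0,-0.51,6,-15,-3,6],[0,0,-0.68,8,-20,-3,6],[0,0,-0.85,10,-25,-3,6],[0,0,-1.02,12,-30,-3,6],[0,0,-1.19,12,-32.4,-3,6],[0,0,-1.36,12,-32.4,-3,6],[0,0,-1.53,12,-32.4,-3,6],[0,0,-1.7,12,-32.4,-3,6],[0,0,-1.87,12,-32.4,-3,5],[0,0,-2.04,12,-32.4,-3,5],[0,0,-2.04,12,-32.4,-3,5],[0,0,-2.04,12,-32.4,-3,5]]'
python3 - <<'E'
from h import *
p=shot('wrist','w2')
for n in ('cap_handle','lid_red_knob','lid_b'):
    for q in bot.recognise(n,p)[:5]: print(n,q['p'],np.round(q['xyz'],4),np.round(proj(p,q['xyz'])))
s,r=rot();print(s['joints'],rel([0.515,0.08,0.36]))
E
```

```text
time: 4.28
ee_pos: [0.5508, 0.0454, 0.3586]
orientation: [0.0, 0.382, 0.924, -0.0]
force: [-0.3, -0.0, 0.4]
width: 0.0496
gripper_force: 0.0
cap_handle 0.58 [0.5199 0.0707 0.0785] [314. 133.]
lid_red_knob 0.6 [0.5196 0.1821 0.0622] [370.  75.]
lid_b 0.85 [ 0.5119 -0.0156  0.0636] [270. 169.]
lid_b 0.75 [0.4322 0.0429 0.0604] [257. 102.]
lid_b 0.65 [0.4398 0.1313 0.0599] [304.  60.]
lid_b 0.6 [0.5914 0.0386 0.0615] [332. 181.]
lid_b 0.58 [0.5194 0.0787 0.0757] [318. 129.]
[ 0.29898429  0.30925489 -0.63963912  1.79009364  0.20444271  1.10895092
  0.38085554] [[4.93, -0.11, -0.13], ('yang', np.float64(0.791))]
```

View pics/w2.png

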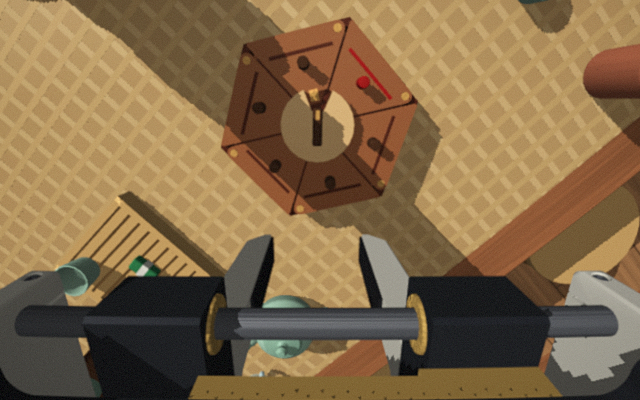

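The wrist picture shows six brass pins at about (338,27), (246,61), (234,153), (299,209), (380,190) and (406,97). The red knob is at (363,82). The cap disc is centred near (317,125), with its bar running vertically to the cut-out at about (318,97).

```bash
python3 - <<'E'
from h import *
p=shot('wrist')
pins=[(406,97),(338,27),(246,61),(234,153),(299,209),(380,190)]
P=np.array([onz(p,*q,0.062)[:2] for q in pins]);c=P.mean(0)
d=P-c;print('c',c.round(4),'r',np.hypot(*d.T).round(4))
a=np.unwrap(np.arctan2(d[:,1],d[:,0]));th=a-np.arange(6)*np.pi/3+np.arctan2(55,119);print('theta deg',np.degrees(th).round(1),th.mean())
kn=[(370,75)];t=th.mean();Rb=np.array([[np.cos(t),-np.sin(t)],[np.sin(t),np.cos(t)]])
for n in ('cap_handle','lid_red_knob'):
    q=bot.trace(n,p)[0];v,u=np.nonzero(q['mask']);print(n,q['p'],len(u),u.mean(),v.mean(),u.min(),u.max(),v.min(),v.max())
for z,px in ((.088,(363,81)),):
    k=onz(p,*px,z)[:2]-c;print('knob box frame',Rb.T@k)
for px in((317,90),(317,145)):print('bar end',onz(p,*px,0.105)[:2])
cv2.imwrite('pics/w2c.png',cv2.resize(p['color'][10:220,210:430,::-1],None,fx=2.7,fy=2.7,interpolation=2))
E
```

```text
c [0.5171 0.0804] r [0.1337 0.1349 0.1334 0.131  0.131  0.1375]
theta deg [88.4 88.3 88.1 87.4 87.5 85.6] 1.5277992979761619
cap_handle 0.6 3631 316.72404296337095 127.85375929496007 281 352 93 162
lid_red_knob 0.58 4366 365.6694915254237 76.60856619331196 329 411 21 116
knob box frame [0.08629116 0.00481985]
bar end [0.48158547 0.11472013]
bar end [0.53190431 0.06516958]
```

View pics/w2c.png

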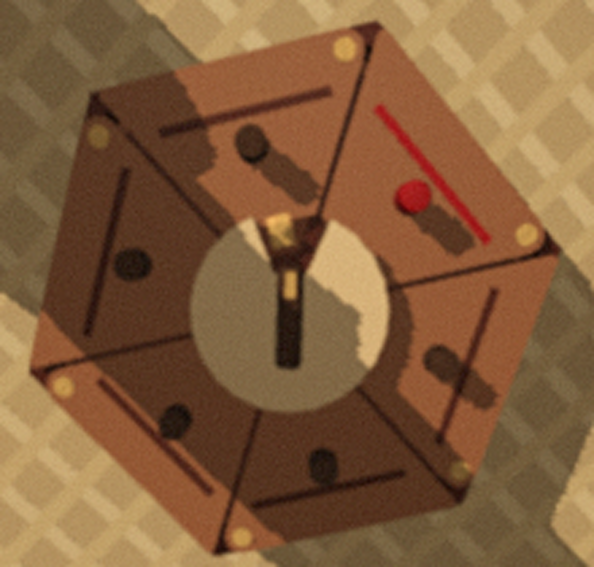

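```bash
python3 - <<'E'
from h import *
p=shot('wrist')
f=lambda q:(q[0]/2.7+210,q[1]/2.7+10)
K=[(413,188),(250,137),(131,263),(176,417),(322,464),(437,358)]
P=np.array([onz(p,*f(q),0.088)[:2] for q in K]);c=P.mean(0);d=P-c
print(c,np.hypot(*d.T).round(4));a=np.unwrap(np.arctan2(d[:,1],d[:,0]));print(np.degrees(a-np.arange(6)*np.pi/3).round(1),(a-np.arange(6)*np.pi/3).mean())
a=[onz(p,*f(q),.107)[:2] for q in((290.5,245),(287.5,365))];v=a[0]-a[1];print('bar',a,np.hypot(*v),np.degrees(np.arctan2(v[1],v[0])))
a=[onz(p,*f(q),.077)[:2] for q in((250,225),(333,221),(289,312))];
for b in a[:2]: v=b-a[2];print('cut',a[2],np.hypot(*v),np.degrees(np.arctan2(v[1],v[0])))
E
```

```text
[0.51302901 0.08335126] [0.0847 0.0837 0.0824 0.0817 0.0838 0.0814]
[89.  88.2 89.4 88.7 88.1 87.6] 1.5449006744272415
bar [array([0.49150602, 0.1060286 ]), array([0.53135975, 0.06481151])] 0.05733383962060211 134.03655371965482
cut [0.51502752 0.0820657 ] 0.047856163043744356 160.07440024389632
cut [0.51502752 0.0820657 ] 0.05066531253064779 109.23027006973436
```

```bash
python3 - <<'E'
from h import *
print(rel([0.5148,0.082,0.084],np.radians(44.2)))
E
```

```text
[[5.07, 0.02, 27.46], ('yang', np.float64(0.792)), ('rz(tool)', np.float64(0.02), 'alt', np.float64(-3.121))]
```

```bash
python3 -m jog '[[0,0,0.02,5.1,0,5,5],[0,0,0.02,5.1,0,10,5],[0,0,0.02,5.1,0,15,5],[0,0,0.02,5.1,0,20,5],[0,0,0.02,5.1,0,24,5],[0,0,0.02,5.1,0,27.4,5],[0,0,0.02,5.1,0,27.4,5],[0,0,0.02,5.1,0,27.4,1],[0,0,0.02,5.1,0,27.4,0.8],[0,0,0.02,5.1,0,27.4,0.8],[0,0,0.02,5.1,0,27.4,0.8]]' 20
```

```text
time: 6.05
ee_pos: [0.5148, 0.0818, 0.0852]
orientation: [0.0, 0.389, 0.921, 0.0]
force: [2.7, 2.1, 1.5]
width: 0.0145
gripper_force: 3.5
```

```bash
python3 -m jog '[[0,0,0,0,0,0,0.8],[0,0,0,0,0,0,0.8],[0,0,0.1,0,0,0,0.8],[0,0,0.2,0,0,0,0.8],[0,0,0.3,0,0,0,0.8],[0,0,0.4,0,0,0,0.8],[0,0,0.5,0,0,0,0.8],[0,0,0.6,0,0,0,0.8],[0,0,0.7,0,0,0,0.8],[0,0,0.8,0,0,0,0.8],[0,0,0.8,0,0,0,0.8],[0,0,0.8,0,0,0,0.8]]' 20
python3 - <<'E'
from h import *
print(rot()[0]['joints'],rel([0.515,0.08,0.2],0))
E
```

```text
time: 7.55
ee_pos: [0.5156, 0.0825, 0.0852]
orientation: [0.001, 0.717, 0.697, 0.001]
force: [2.8, 1.7, 6.5]
width: 0.0129
gripper_force: 20.0
[-0.10752916  0.56852017 -0.22706517  2.16581797  0.29288846  0.43290468
 -0.59395701] [[-0.24, -0.03, -11.48], ('yang', np.float64(-0.027)), ('rz(tool)', np.float64(-0.027), 'alt', np.float64(3.114))]
```

```bash
python3 -m jog '[[0,0,0,0,0,0,4],[0,0,0,0,0,0,4],[0,0,0,0,0,-3,4],[0,0,0,0,0,-8,4],[0,0,0,2,0,-14,4],[0,0,0,4,0,-14,4],[0,0,0,4,0,-14,4],[0,0,0,4,0,-14,4]]'
python3 - <<'E'
from h import *
p=shot('wrist','w3')
cv2.imwrite('pics/w3.png',cv2.resize(p['color'][:,120:520,::-1],None,fx=1.5,fy=1.5))
s,r=rot();print(rel([0.5165,0.167,0.0655]))
for X in((.5165,.167,.088),(.574,.1995,.062),(.515,.082,.107)):print(X,(np.array(proj(p,X))-[120,0])*1.5)
E
```

```text
time: 8.55
ee_pos: [0.5148, 0.1208, 0.2236]
orientation: [-0.0, 0.717, 0.697, -0.001]
force: [-0.2, 0.3, -0.5]
width: 0.0399
gripper_force: 0.0
[[4.66, 0.06, 15.8], ('yang', np.float64(-0.029))]
(0.5165, 0.167, 0.088) [295.88750816 210.03405355]
(0.574, 0.1995, 0.062) [379.22979966 155.14471794]
(0.515, 0.082, 0.107) [296.94470826 343.40174181]
```

View pics/w3.png

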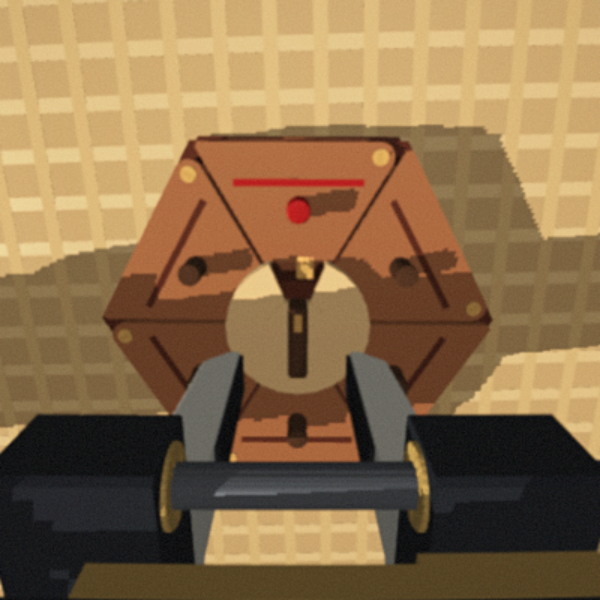

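The cut-out is now squarely over the red lid. The knob at (298,207) and the pin at (381,157) match the predictions. I'll grip the knob.

```bash
python3 -m jog '[[0,0,0,4.7,0.1,4,4],[0,0,0,4.7,0.1,9,4],[0,0,0,4.7,0.1,13,4],[0,0,0,4.7,0.1,15.5,4],[0,0,0,4.7,0.1,15.6,4],[0,0,0,4.7,0.1,15.6,4],[0,0,0,4.7,0.1,15.6,1],[0,0,0,4.7,0.1,15.6,1],[0,0,0,4.7,0.1,15.6,1],[0,0,0,4.7,0.1,15.6,1]]' 12
```

```text
time: 9.85
ee_pos: [0.5183, 0.169, 0.0691]
orientation: [0.0, 0.717, 0.697, 0.0]
force: [0.8, -0.4, 5.8]
width: 0.0158
gripper_force: 12.0
```

```bash
python3 -m jog '[[0,0,0.1,0.6,-0.3,0,1],[0,0,0.2,1.2,-0.5,0,1],[0,0,0.3,1.8,-0.7,0,1],[0,0,0.4,2.5,-0.8,0,1],[0,0,0.5,3.1,-0.85,0,1],[0,0,0.6,3.8,-0.85,0,1],[0,0,0.7,4.5,-0.75,0,1],[0,0,0.8,5.1,-0.6,0,1],[0,0,0.9,5.7,-0.4,0,1],[0,0,1.0,6.3,-0.1,0,1],[0,0,1.1,6.9,0.2,0,1],[0,0,1.2,7.4,0.6,0,1],[0,0,1.27,7.75,0.9,0,1],[0,0,1.27,7.75,0.9,0,1],[0,0,1.27,7.75,0.9,0,1]]' 12
```

```text
time: 11.72
ee_pos: [0.53, 0.2456, 0.0691]
orientation: [0.0, 0.991, 0.136, 0.001]
force: [1.6, -2.4, 5.2]
width: 0.0156
gripper_force: 12.0
```

```bash
python3 -m jog '[[0,0,0,0,0,0,3],[0,0,0,0,0,0,4],[0,0,0,0,0,-2,4],[0,0,0,0,0,-6,4],[0,0,0,0,0,-12,4],[0,0,0,0,0,-18,4],[0,0,0,0,4,-22,4],[0,0,0,0,9,-22,4],[0,0,0,0,14,-22,4],[0,0,0,0,14,-22,4]]'
python3 - <<'E'
from h import *
p=shot('top');w=shot('wrist')
cv2.imwrite('pics/c4.png',np.hstack([cv2.resize(p['color'][160:280,240:360,::-1],(400,400)),cv2.resize(w['color'][:,100:500,::-1],(400,400))]))
s,r=rot();print(s['ee_pos'],s['joints'].round(2) if hasattr(s['joints'],'round') else s['joints'],rel([0.554,-0.3125,0.25],np.radians(108.5)),rel([0.554,-0.3125,0.041]))
E
```

```text
time: 12.98
ee_pos: [0.5674, 0.1068, 0.2888]
orientation: [0.001, 0.991, 0.133, 0.0]
force: [0.5, -0.2, -0.1]
width: 0.0402
gripper_force: 0.0
[0.56654317 0.11136874 0.28839227] [-0.46  0.35  0.23  1.87 -0.1   0.93 -1.49] [[-12.6, 40.49, 3.82], ('yang', np.float64(-1.299)), ('rz(tool)', np.float64(-0.051), 'alt', np.float64(3.091))] [[-12.58, 40.5, 24.72], ('yang', np.float64(-1.299))]
```

View pics/c4.png

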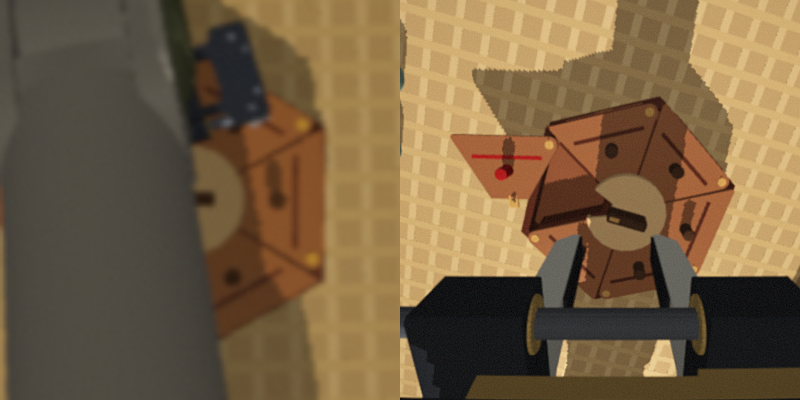

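The lid is swung out and the cell is fully exposed; the cap is unmoved. Now I'll hover over the gold bar.

```bash
python3 -m jog '[[0,0,0,-2,6,0,5],[0,0,-0.05,-4,12,0,5],[0,0,-0.05,-6,18,0,5],[0,0,-0.05,-8,24,0,5],[0,0,-0.05,-10,30,0,5],[0,0,-0.05,-12,36,1,5],[0,0,-0.05,-12.6,40.5,3,5],[0,0,-0.05,-12.6,40.5,5,5],[0,0,-0.05,-12.6,40.5,9,5],[0,0,-0.05,-12.6,40.5,9,5],[0,0,-0.05,-12.6,40.5,9,5]]'
python3 - <<'E'
from h import *
p=shot('wrist')
for q in bot.trace('gold_bar',p)[:1]:
    m=q['mask'].astype(np.uint8);c=max(cv2.findContours(m,0,2)[0],key=cv2.contourArea)
    print(q['p'],cv2.minAreaRect(np.array([onz(p,u,v,0.053)[:2] for u,v in c[:,0]],np.float32)*1000))
print(rel([0.554,-0.3125,0.0405],np.radians(108.5)))
E
```

```text
time: 14.45
ee_pos: [0.5556, -0.3119, 0.1995]
orientation: [0.0, 0.987, 0.161, 0.0]
force: [0.0, -0.0, 0.3]
width: 0.0503
gripper_force: 0.0
0.62 ((553.8734741210938, -312.5513000488281), (49.706214904785156, 24.13311767578125), 14.926244735717773)
[[-0.18, -0.08, 15.97], ('yang', np.float64(-1.247)), ('rz(tool)', np.float64(0.001), 'alt', np.float64(-3.141))]
```

```bash
python3 -m jog '[[0,0,0.02,-0.2,-0.1,5,5],[0,0,0.02,-0.2,-0.1,10,5],[0,0,0.02,-0.2,-0.1,14,5],[0,0,0.02,-0.2,-0.1,15.8,5],[0,0,0.02,-0.2,-0.1,15.8,5],[0,0,0.02,-0.2,-0.1,15.8,1.8],[0,0,0.02,-0.2,-0.1,15.8,1.8],[0,0,0.02,-0.2,-0.1,15.8,1.8],[0,0,0.02,-0.2,-0.1,15.8,1.8],[0,0,0.02,-0.2,-0.1,15.8,1.8],[0,0,0.02,-0.2,-0.1,14,1.8],[0,0,0.02,-0.2,-0.1,8,1.8],[0,0,0.02,-0.2,-0.1,2,1.8],[0,0,0.02,-0.2,-0.1,0,1.8]]' 15
python3 - <<'E'
from h import *
t=1.545;X=np.array([.515+.080*np.cos(t),.082+.080*np.sin(t)]);print(X)
print(rot()[0]['joints'],rel([*X,.2],t+np.pi/2),rel([*X,.029]))
E
```

```text
time: 16.3
ee_pos: [0.5535, -0.3134, 0.2037]
orientation: [0.002, 0.989, 0.151, 0.002]
force: [-0.7, -0.2, -0.3]
width: 0.0239
gripper_force: 14.9
[0.51706348 0.16197338]
[ 0.23523397  0.51788574  0.28520953  1.8451732  -0.19584225  0.79979165
 -0.64721154] [[10.68, -46.46, 0.23], ('yang', np.float64(-1.268)), ('rz(tool)', np.float64(-1.243), 'alt', np.float64(1.899))] [[10.6, -46.53, 17.33], ('yang', np.float64(-1.268))]
```

```bash
python3 -m jog '[[0,0,-0.12,1.2,-5,0,1.8],[0,0,-0.24,2.4,-10,0,1.8],[0,0,-0.36,3.5,-15,0,1.8],[0,0,-0.48,4.7,-20,0,1.8],[0,0,-0.6,5.8,-25,0,1.8],[0,0,-0.72,7,-30,0,1.8],[0,0,-0.84,8.1,-35,0,1.8],[0,0,-0.96,9.3,-40,0,1.8],[0,0,-1.08,10.6,-44,0,1.8],[0,0,-1.24,10.6,-46.5,0,1.8],[0,0,-1.24,10.6,-46.5,2,1.8],[0,0,-1.24,10.6,-46.5,5,1.8],[0,0,-1.24,10.6,-46.5,8,1.8],[0,0,-1.24,10.6,-46.5,8,1.8],[0,0,-1.24,10.6,-46.5,8,1.8]]' 15
python3 - <<'E'
from h import *
p=shot('wrist','w5')
s,r=rot();print(s['width'],s['gripper_force'],rel([.517,.162,.0285],1.545+np.pi/2))
E
```

```text
time: 18.18
ee_pos: [0.5154, 0.1631, 0.1198]
orientation: [0.0, 0.717, 0.697, 0.0]
force: [0.3, 0.5, -0.8]
width: 0.0236
gripper_force: 14.9
0.023871311092244996 14.909666329622269 [[-0.12, 0.13, 9.15], ('yang', np.float64(-0.028)), ('rz(tool)', np.float64(-0.002), 'alt', np.float64(3.139))]
```

View pics/w5.png

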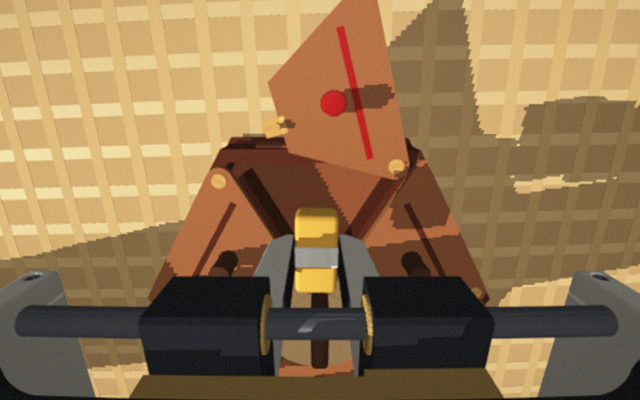

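The gold bar is held over the open cell at (316,250). The lid's knob at (333,103) lies well outside. I'll lower the bar in.

```bash
python3 -m jog '[[0,0,0,-0.1,0.1,3,1.8],[0,0,0,-0.1,0.1,6,1.8],[0,0,0,-0.1,0.1,7.5,1.8],[0,0,0,-0.1,0.1,8.5,1.8],[0,0,0,-0.1,0.1,9.1,1.8],[0,0,0,-0.1,0.1,9.2,1.8],[0,0,0,-0.1,0.1,9.2,1.8],[0,0,0,-0.1,0.1,9.2,1.8]]' 15
```

```text
time: 19.23
ee_pos: [0.5161, 0.1621, 0.027]
orientation: [0.0, 0.717, 0.697, 0.0]
force: [-0.3, -0.5, -1.2]
width: 0.024
gripper_force: 14.9
```

```bash
python3 -m jog '[[0,0,0,0,0,0.1,1.8],[0,0,0,0,0,0.2,1.8],[0,0,0,0,0,0.2,1.8]]' 15
python3 -m jog '[[0,0,0,0,0,0,3.2],[0,0,0,0,0,0,3.2],[0,0,0,0,0,0,3.2],[0,0,0,0,0,-1,3.2],[0,0,0,0,0,-3,3.2],[0,0,0,0,0,-6,3.2],[0,0,0,0,0,-12,3.2],[0,0,0,-4,0,-18,3.2],[0,0,0,-8,0,-20,3.2],[0,0,0,-8,0,-20,3.2],[0,0,0,-8,0,-20,3.2],[0,0,0,-8,0,-20,3.2]]'
python3 - <<'E'
from h import *
p=shot('wrist')
cv2.imwrite('pics/w6.png',cv2.resize(p['color'][:,120:520,::-1],None,fx=1.5,fy=1.5))
for q in bot.trace('gold_bar',p)[:1]:
    m=q['mask'].astype(np.uint8);c=max(cv2.findContours(m,0,2)[0],key=cv2.contourArea)
    print(q['p'],cv2.minAreaRect(np.array([onz(p,u,v,0.038)[:2] for u,v in c[:,0]],np.float32)*1000))
E
```

```text
time: 19.6
ee_pos: [0.5161, 0.1621, 0.0258]
orientation: [0.0, 0.717, 0.697, 0.001]
force: [-2.7, -0.1, 16.0]
width: 0.0239
gripper_force: 15.0
time: 21.1
ee_pos: [0.5131, 0.0832, 0.2238]
orientation: [-0.001, 0.716, 0.698, -0.001]
force: [0.1, 0.6, 0.1]
width: 0.0319
gripper_force: 0.0
0.6 ((516.0550537109375, 161.41934204101562), (46.53745651245117, 23.21605682373047), 88.12669372558594)
```

View pics/w6.png

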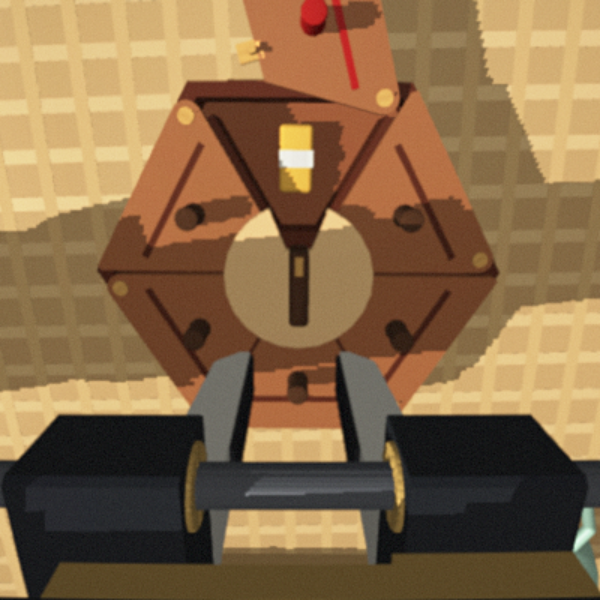

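The gold bar lies flat at (296,158) in the open cell, at world (0.516,0.161). The cap is aligned, the red lid is out (about 1.3 rad), and the other lids are shut. I'm handing it in.

```bash
python3 -c "
from bench import bot
print(bot.finish_job())"
```

```text
the job is handed in; nothing more can be done
None
```

I handed the job in at about 21 s: the gold sweet lies flat in the red-knobbed cell, that lid is swung out about 1.3 rad, and the cap's cut-out is squarely over it. The last picture shows the other five lids shut; I never touched the green sweet, teapot or cups, and no verdict came back.

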